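Load a batch on the analyser's rail by size and set its bar plate on the scanning stand

ROBOT

A 6-joint arm with a two-finger parallel gripper is mounted at the origin on the work surface. World frame = base frame: x ahead of the robot, y to its left, z up, the work surface at z = 0. Lengths are in m, angles in rad, forces in N, time in s.
With the tool pointing down it reaches from about 0.375 to 0.925 m from the base axis. Payload 5.7 kg.
Tool frame: the origin (TCP) lies midway between the tips of the shut fingers; the grasp point (between the pads) lies 19 mm behind it; z points along the fingers, y is the line along which they close (so a half turn about z gives the same grasp; the last joint's range is limited). The gripper opens to 88 mm and grips with 3 to 60 N. Pads are 20 mm wide; open, the fingers measure 115 mm over their backs; the gripper's body (75 mm by 178 mm) begins 61 mm behind the grasp point.
Start: joints at [-1.389, 0.359, 1.51, -0, 1.272, -0.115], TCP at [0.175, -0.574, 0.223] pointing down, gripper open.
Joint ranges: [-2.97, 2.97], [-1.01, 2.36], [0.21, 2.38], [-0.96, 4.11], [0.2, 2.71], [-2.98, 2.98]. Speed limits (rad/s): [2.39, 2.39, 3.14, 3.14, 3.14, 3.14].

INTERFACE

Orientations are given as a unit quaternion [x, y, z, w].
In Python, from bench import move_ptp, servo_line, goto_joints, move_gripper, sleep, inverse_kinematics, capture, PlanningError, close_job, spot_in, silhouettes, current_clock, current_joint_pos, current_qvel, current_joint_torque, current_position, current_orientation, current_force, current_torque, current_finger_gap, current_grip_force gives the robot as it stands. Calls block until the motion is done:
- move_ptp(position, orientation): joint-space move of the TCP to a pose.
- servo_line(position, orientation=None, rate=0.15, contact_N=None): straight line of the TCP; orientation=None keeps the orientation; rate is the mean speed in m/s. With contact_N (N) it stops when the force on the tool has changed by that much, and returns True; else False.
- goto_joints(angles): joint-space move.
- move_gripper(opening): finger opening in m; the grip force is fixed at half the most; returns when the fingers have stopped.
- sleep(seconds).
- inverse_kinematics(position, orientation): joint angles nearest the present ones, or None.
- capture(name): name is "side" or "top" or "wrist"; returns a dict with "image" (400x640x3 uint8, blue, green, red), "range_z" (400x640 float32, m along the optical axis (not along the pixel's ray), 0 where there is no reading), "intrinsics" (3x3 intrinsics, pixels), "k1" (the pictures are not rectified: a ray, as slopes to the right and down, at radius r is drawn at 1 + k1 r^2 times it, then the intrinsics apply), "R" (3x3) and "t" (3): a world point X has camera coordinates R X + t. Camera axes: x right, y down, z forward; pixel columns grow to the right and rows downward; lengths in m; the calibration is good to about 2 mm. A picture is of the moment at which its call begins.
A pose or a line that the arm cannot do raises PlanningError and nothing moves.
- close_job(): hands the job in; it is judged then, once.
Trained networks look in the newest picture that a camera, given by its name, has taken for a name from the list of things; names that differ only in an ending like _2 or _b are one class to them, and where a whole thing is asked for, a point or a joint stands for the part that bears it (a point fixed in the world has none). Each returns a list of dicts, best first, with "conf" (0 to 1); they miss things now and then, are a little off and sometimes report something else, mostly with a low value. They report only what shows in the picture. A call takes as long as a camera call. They do not tell look-alikes from the thing itself.
- spot_in(camera, query): "xy" ([column, row] in pixels, amid what is visible of it).
- silhouettes(camera, query): "region" (400x640 bool, what is visible of it) and "xy" ([column, row] in pixels, amid what is visible of it).
Readings, each from a call of its own:
- current_clock(): time.
- current_joint_pos(): joint angles.
- current_qvel(): joint speeds.
- current_joint_torque(): joint torques, N m.
- current_position(): TCP position.
- current_orientation(): TCP orientation.
- current_force(): force on the tool from outside, world axes, zero at the start.
- current_torque(): the same for the moment, N m.
- current_finger_gap(): finger opening in m.
- current_grip_force(): force on a finger pad.
Only numpy, scipy, OpenCV 4.12 (cv2) and the standard library are available. Lean on these libraries where they do the work, as an engineer would, in place of code of your own. Each camera call takes 0.05 s, during which the arm holds its last target. There are 200 camera calls.

TASK

Load the batch: stand the four yellow-capped pots upright on the four round marks of the blue rail, in order of size, with the smallest next to the green end block and the largest at the grey end. Also lay the white batch plate, bars up, lengthwise up the scanning stand's sloping face, centred on it and with its lower end right against the orange ledge. Do not tip the pots over, leave the red-capped pot and the timer where they are, and let go of everything.

Things in the scene. Friction and masses are not known exactly. Their poses are not given: they have to be found in the camera images.
- pot_1: The smallest of four closed white pots with bright yellow screw caps: an upright cylinder 28 mm in diameter all the way up and 32 mm tall, about 20 g, rigid. Origin: centre of its underside; z is its axis, up.
- pot_2: The second smallest of four closed white pots with bright yellow screw caps: an upright cylinder 36 mm in diameter all the way up and 42 mm tall, about 40 g, rigid. Origin: centre of its underside; z is its axis, up.
- pot_3: The second largest of four closed white pots with bright yellow screw caps: an upright cylinder 44 mm in diameter all the way up and 52 mm tall, about 70 g, rigid. Origin: centre of its underside; z is its axis, up.
- pot_4: The largest of four closed white pots with bright yellow screw caps: an upright cylinder 52 mm in diameter all the way up and 62 mm tall, about 110 g, rigid. Origin: centre of its underside; z is its axis, up.
- plate: Batch plate: loose rigid white plaque, 90 mm long (x), 56 mm wide (y), 12 mm thick (z), about 70 g, lying flat; black bars on its upper face, a thin blue stripe along one long edge. Either end may be the lower one on the stand, whose face is narrower, so it can be laid there held by its long edges. Origin: centre of its underside.
- seat (a point): Point on the fixed scanning stand's dark sloping face (100 mm long, 36 mm wide), mid-width, at the foot of the orange ledge (9 mm high), 22 mm above the bench. x: up the slope, 25 deg above level, away from the robot; y: along the ledge; z: square out of the face. A plate seated against the ledge has its origin at x = 45 mm, y = z = 0. Friction may stop a plate sliding.
- rail: Fixed loading rail: blue slab with white edges, 70 mm wide (x), 336 mm long (y), flat top at z = 15 mm. Four flat round marks (grey with a white rim, 58 mm across) on top, centred at x = 0 and y = -108, -36, +36, +108 mm. Origin: centre of its underside.
- green_end: Green end block fixed on top of one end of the rail, 44 by 14 mm, 20 mm high; an equal grey block stands at the other end. Either end may be the green one. Origin: centre of its underside, at rail y = +155 or -155 mm, x = 0, so the marks are 47, 119, 191 and 263 mm from it.
- red_pot: Bystander: a closed white pot with a RED cap, 40 mm in diameter and 47 mm tall, loose, not part of the batch. Origin: centre of its underside.
- timer: Bystander: a loose black bench timer, 62 mm (its x) by 46 mm (its y), 22 mm high, with a green display. Origin: centre of its underside.
Not all that is in view belongs to the job. What is shaped like the pot_2 but black or purple is not meant.

How it is judged:
By the outcome, as a careful person would: the job done as asked, in the order asked, and still so for the second after the job is handed in, with the robot touching nothing.
It also fails if it takes over 125 s, if anything falls off the work surface, if the arm or the gripper's body presses on something with over 40 N, if the wrist force passes 120 N, or if a joint passes its speed limit or range.

## Working session

There is one attempt and no reset: what is moved stays moved. The work goes in short steps, each a Python script; the robot and the scene stay as the last script left them, time stands still between calls to the robot, and variables do not carry over. Pictures are saved under pics/ and viewed, at most 14 in all, crops included, and the job is handed in when it is done.

```bash
mkdir -p pics
cat > h.py <<'E'
import numpy as np, cv2
from bench import *
def pix2w(c,uv,z=None):
    """pixel(s) -> world, by range image"""
    uv=np.atleast_2d(np.array(uv,float)); K=c['intrinsics']
    d=(uv-[K[0,2],K[1,2]])/[K[0,0],K[1,1]]; s=d.copy()
    for _ in range(10): s=d/(1+c['k1']*(s**2).sum(1,keepdims=True))
    ray=np.c_[s,np.ones(len(s))]
    R,t=np.array(c['R']),np.array(c['t'])
    if z is None:
        i=uv.round().astype(int); r=c['range_z'][i[:,1],i[:,0]][:,None]
        P=(ray*r-t)@R
        P[r[:,0]==0]=np.nan
        return P
    o=-R.T@t; w=ray@R; return o+w*((z-o[2])/w[:,2])[:,None]
def cloud(c,mask):
    v,u=np.nonzero(mask); P=pix2w(c,np.c_[u,v]); ok=~np.isnan(P[:,0]); return P[ok],np.c_[u,v][ok]
E
python3 - <<'E'
from h import *
for n in('top','side'):
    c=capture(n); cv2.imwrite(f'pics/{n}0.png',c['image']); print(n,-c['R'].T@c['t'],c['k1'])
    for q in('pot_1','plate','seat','rail','green_end','red_pot','timer'):
        try:
          for s in silhouettes(n,q):
            P,_=cloud(c,s['region']); print(q,round(s['conf'],2),np.round(s['xy']),np.round(np.median(P,0),3),'zmax',np.round(np.percentile(P[:,2],97),3),len(P), np.round(P.min(0),3),np.round(P.max(0),3))
        except Exception as e: print(q,e)
E
```

```text
top [ 0.34263392 -0.00890199  0.89297275] -0.04175103999943838
pot_1 0.67 [461. 262.] [ 0.419 -0.335  0.052] zmax 0.056 407 [ 0.399 -0.385 -0.001] [ 0.444 -0.32   0.057]
pot_1 0.66 [264. 214.] [0.53  0.128 0.043] zmax 0.046 210 [0.516 0.112 0.008] [0.549 0.147 0.048]
pot_1 0.62 [221. 226.] [0.499 0.221 0.043] zmax 0.046 194 [0.485 0.208 0.01 ] [0.516 0.241 0.048]
pot_1 0.62 [274. 260.] [0.42  0.097 0.063] zmax 0.066 468 [ 0.396  0.074 -0.002] [0.446 0.124 0.104]
pot_1 0.5 [219. 262.] [0.416 0.228 0.043] zmax 0.046 263 [ 0.399  0.213 -0.002] [0.439 0.264 0.048]
pot_1 0.47 [313. 225.] [0.499 0.009 0.048] zmax 0.051 288 [ 0.482 -0.012 -0.002] [0.531 0.03  0.053]
pot_1 0.23 [261. 181.] [0.625 0.144 0.016] zmax 0.019 3387 [ 0.584 -0.024 -0.001] [0.672 0.312 0.038]
plate 0.97 [179. 256.] [0.436 0.331 0.013] zmax 0.016 903 [ 0.391  0.301 -0.002] [0.485 0.369 0.018]
seat 0.83 [385. 170.] [ 0.645 -0.163  0.028] zmax 0.063 1761 [ 0.574 -0.222 -0.001] [ 0.739 -0.119  0.067]
rail 0.9 [263. 180.] [0.625 0.144 0.016] zmax 0.019 3436 [ 0.583 -0.026 -0.002] [0.673 0.312 0.038]
green_end 0.44 [199. 1
[... 996 characters left out ...]
47 -0.151  0.025] zmax 0.061 1672 [ 0.573 -0.271 -0.002] [ 0.754 -0.112  0.066]
rail 0.92 [241. 239.] [0.618 0.175 0.015] zmax 0.018 4275 [ 0.582 -0.022 -0.003] [0.674 0.319 0.02 ]
green_end 0.82 [193. 278.] [0.614 0.306 0.034] zmax 0.037 271 [0.594 0.285 0.013] [0.639 0.312 0.037]
red_pot 0.85 [340. 218.] [0.495 0.024 0.036] zmax 0.049 468 [ 0.482 -0.005  0.   ] [0.52  0.037 0.05 ]
red_pot 0.23 [394. 166.] [ 0.49  -0.209  0.021] zmax 0.024 420 [ 0.462 -0.243  0.003] [ 0.528 -0.187  0.026]
timer 0.7 [396. 167.] [ 0.495 -0.209  0.021] zmax 0.024 454 [ 0.462 -0.28  -0.002] [ 0.543 -0.187  0.026]
timer 0.6 [339. 217.] [0.496 0.023 0.038] zmax 0.049 483 [ 0.482 -0.006  0.   ] [0.522 0.037 0.05 ]
```

View pics/top0.png

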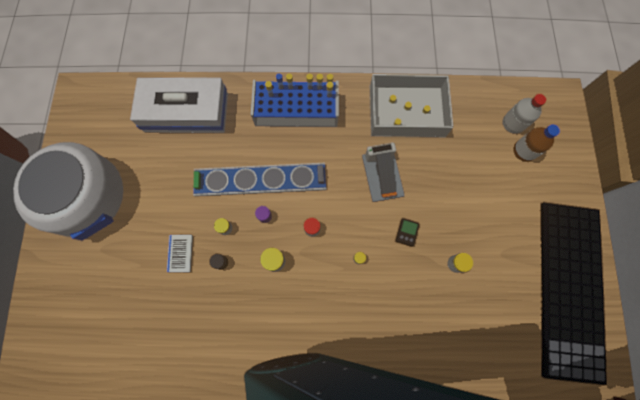

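View pics/side0.png

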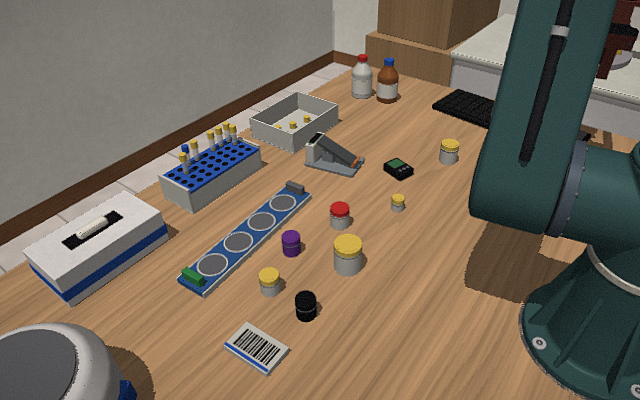

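The top view shows pot_4 at (272,259), pot_2 at (221,226), pot_1 at (360,258), pot_3 at (463,262) and the plate at (180,254). The rail's green end is at the left (196,179), and the stand's ledge at (386,195) faces the robot. The black and purple pots are decoys. Next I'll measure these more precisely.

```bash
cat > meas.py <<'E'
from h import *
POTS={1:((.43,-.10),.032,.014),2:((.499,.222),.042,.018),3:((.419,-.335),.052,.022),4:((.42,.097),.062,.026)}
def yellow(c):
    h=cv2.cvtColor(c['image'],cv2.COLOR_BGR2HSV); return ((h[...,0]>20)&(h[...,0]<36)&(h[...,1]>150)&(h[...,2]>90))
def top_pts(c,near,z,m,r=.05,tol=.006):
    P,uv=cloud(c,m); k=(np.hypot(*(P[:,:2]-near).T)<r)&(abs(P[:,2]-z)<tol)
    Q=pix2w(c,uv[k],z); return Q
def circ(Q):
    (x,y),rr=cv2.minEnclosingCircle((Q[:,:2]*1000).astype(np.float32)); return np.r_[x,y,rr]
def locate(c,n,near=None):
    g,h,r=POTS[n]; Q=top_pts(c,near if near is not None else g,h,yellow(c))
    return None if len(Q)<20 else (circ(Q).round(1),(Q[:,:2].mean(0)*1000).round(1),len(Q))
def marks(c):
    """grey discs on rail: non-blue, non-white pixels at z=15"""
    h=cv2.cvtColor(c['image'],cv2.COLOR_BGR2HSV)
    return h
E
python3 - <<'E'
from meas import *
for n in('top','side'):
    c=capture(n)
    for i in POTS: print(n,i,locate(c,i))
    for q in('plate','rail','green_end','seat'):
        s=silhouettes(n,q)[0]; P,uv=cloud(c,s['region'])
        z={'plate':.012,'rail':.015,'green_end':.035,'seat':.0}[q]
        k=abs(P[:,2]-z)<(.005); Q=pix2w(c,uv[k],z)[:,:2]*1000
        (a,b),wh,an=cv2.minAreaRect(Q.astype(np.float32)); print(n,q,np.round([a,b,*wh,an],1),len(Q))
c=capture('wrist'); p,R=current_position(),current_orientation()
from scipy.spatial.transform import Rotation as Ro
cam=-c['R'].T@c['t']; T=Ro.from_quat(R).as_matrix(); print(p,R,cam,T.T@(cam-p),'\n',(c['R']@T).round(3),c['intrinsics'],current_clock())
E
```

```text
top 1 (array([ 430.6, -104.6,   13.6]), array([ 430.6, -104.6]), 106)
top 2 (array([500.7, 225.9,  17.8]), array([501. , 225.8]), 165)
top 3 (array([ 420.4, -341.1,   22.2]), array([ 419.8, -341.2]), 280)
top 4 (array([421.8,  99.6,  25.7]), array([421.8,  99.7]), 392)
top plate [436.2 331.1  90.1  58.9   1.8] 853
top rail [628.1 145.6  71.7 331.3   3.5] 3103Traceback (most recent call last):
  File "<stdin>", line 6, in <module>
IndexError: list index out of range
```

Run:
```python
from meas import *
for n in('side',):
    c=capture(n)
    for i in POTS: print(n,i,locate(c,i))
    for q in('plate','rail','green_end'):
        S=silhouettes(n,q)
        if not S: print(q,'none'); continue
        P,uv=cloud(c,S[0]['region'])
        z={'plate':.012,'rail':.015,'green_end':.035}[q]
        k=abs(P[:,2]-z)<(.005); Q=pix2w(c,uv[k],z)[:,:2]*1000
        (a,b),wh,an=cv2.minAreaRect(Q.astype(np.float32)); print(n,q,np.round([a,b,*wh,an],1),len(Q))
c=capture('wrist'); p,R=current_position(),current_orientation()
from scipy.spatial.transform import Rotation as Ro
cam=-c['R'].T@c['t']; T=Ro.from_quat(R).as_matrix(); print(p,R,cam,T.T@(cam-p),'\n',(c['R']@T).round(3),c['intrinsics'],current_clock())
```

```text
side 1 (array([429.7, -96.5,  16.9]), array([430.3, -96.9]), 100)
side 2 (array([500.2, 231.3,  19.7]), array([500.3, 231.2]), 267)
side 3 (array([ 419.3, -334.6,   27.3]), array([ 419.9, -335.1]), 161)
side 4 (array([420.6, 106.1,  28.7]), array([420.5, 105.6]), 494)
side plate [437.5 336.6  93.1  57.9   1.6] 1826
rail none
side green_end [616.8 304.4  46.6  16.4   4.8] 174
[ 0.17545098 -0.57372287  0.222613  ] [ 9.89006065e-01  1.47874939e-01 -1.17118568e-05 -7.01743033e-05] [ 0.25556434 -0.54936207  0.38583837] [ 8.37347898e-02  1.14399638e-04 -1.63225593e-01] 
 [[-0.     1.    -0.   ]
 [-0.953 -0.    -0.304]
 [-0.304  0.     0.953]] [[278.3749215    0.         324.08733807]
 [  0.         278.3749215  192.31834589]
 [  0.           0.           1.        ]] 1.25
```

Run:
```python
from meas import *
q=[1,0,0,0]
move_ptp([.42,-.22,.22],q); c=capture('wrist')
for i in(1,3): print('w',i,locate(c,i))
move_ptp([.62,-.165,.17],q); c=capture('wrist'); cv2.imwrite('pics/w1.png',cv2.resize(c['image'],None,fx=1.25,fy=1.25)); np.save('stand.npy',c,allow_pickle=True)
move_ptp([.60,.145,.22],q); c=capture('wrist'); cv2.imwrite('pics/w2.png',c['image']); np.save('rail.npy',c,allow_pickle=True)
for n in('rail','green_end'):
    S=silhouettes('wrist',n)
    for s in S[:1]:
        P,uv=cloud(c,s['region']); z={'rail':.015,'green_end':.035}[n]
        k=abs(P[:,2]-z)<(.005); Q=pix2w(c,uv[k],z)[:,:2]*1000
        (a,b),wh,an=cv2.minAreaRect(Q.astype(np.float32)); print(n,np.round([a,b,*wh,an],1),len(Q))
move_ptp([.45,.2,.22],q); c=capture('wrist'); np.save('plate.npy',c,allow_pickle=True)
for i in(2,4): print('w',i,locate(c,i))
for s in silhouettes('wrist','plate')[:2]:
        P,uv=cloud(c,s['region']); 
        k=abs(P[:,2]-.012)<(.005); Q=pix2w(c,uv[k],.012)[:,:2]*1000
        (a,b),wh,an=cv2.minAreaRect(Q.astype(np.float32)); print('plate',s['conf'],np.round([a,b,*wh,an],1),len(Q))
print(current_clock())
```

```text
w 1 (array([ 433.1, -110. ,   11.3]), array([ 434.6, -114.1]), 46)
w 3 (array([ 421.2, -340.7,   22.4]), array([ 421.1, -340.6]), 979)
rail [628.1 147.4  70.2 334.8   3.5] 12552
green_end [619.8 300.7  42.2  15.7   3.7] 404
w 2 (array([502.5, 225.3,  16.1]), array([502.9, 215.5]), 81)
w 4 (array([423. , 101.9,  26.3]), array([423.3, 102.1]), 1301)
plate 0.65 [437.5 332.8  90.3  58.7   2.1] 2666
plate 0.42 [505.   24.8  17.4  39.   79.6] 106
5.925
```

View pics/w1.png

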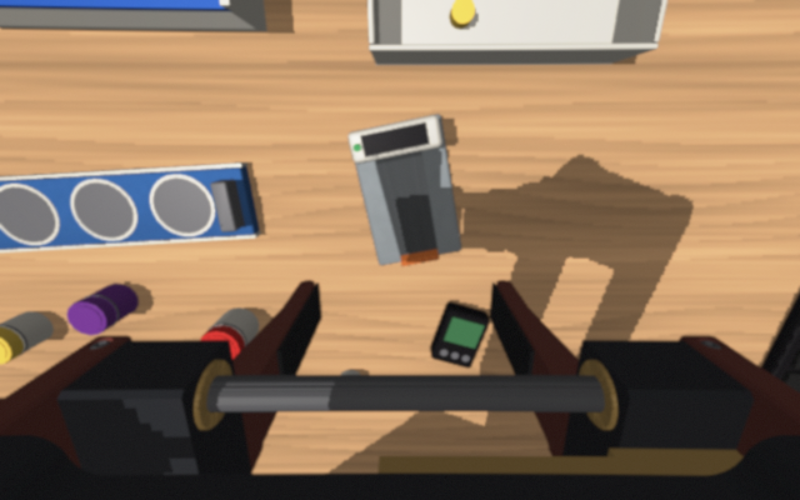

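View pics/w2.png

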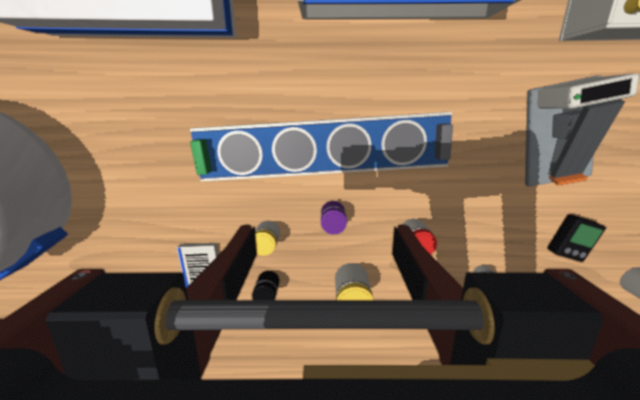

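The wrist view shows the stand's orange ledge at (418,257) facing the robot, its face running up to the white head at (396,136), turned slightly to the left. The rail has green at the left end. Now I'll fit the stand.

```bash
cat > stand.py <<'E'
from meas import *
from scipy.optimize import least_squares
def fit(c,lab):
    H,W=c['image'].shape[:2]; P,uv=cloud(c,np.ones((H,W),bool)); k=(abs(P[:,0]-.65)<.1)&(abs(P[:,1]+.165)<.07); P,uv=P[k],uv[k]
    hsv=cv2.cvtColor(c['image'],cv2.COLOR_BGR2HSV)[uv[:,1],uv[:,0]]
    o=(hsv[:,0]<14)&(hsv[:,1]>170)&(P[:,2]>.015)&(P[:,0]<.63)
    print(lab,'orange',o.sum(),P[o].mean(0).round(4),P[o].min(0).round(4),P[o].max(0).round(4))
    # plane of face by RANSAC w/ slope 25deg; dark
    d=(P[:,2]>.024)&(P[:,2]<.062)&~o
    best=None
    for yaw in np.radians(np.arange(-10,30,.5)):
        u=np.array([np.cos(yaw),np.sin(yaw)]); r=P[:,2]-np.tan(np.radians(25))*(P[:,:2]@u)
        h,e=np.histogram(r[d],np.arange(r[d].min(),r[d].max()+.003,.0015)); h2=h[:-1]+h[1:]; j=h2.argmax()
        if best is None or h2[j]>best[0]: best=(h2[j],yaw,e[j+1])
    n,yaw,b=best; 
    u=np.array([np.cos(yaw),np.sin(yaw)]); r=P[:,2]-np.tan(np.radians(25))*(P[:,:2]@u)-b; f=d&(abs(r)<.002)
    A=np.c_[P[f][:,:2],np.ones(f.sum())]; s=np.linalg.lstsq(A,P[f][:,2],rcond=None)[0]
    print('plane n',n,np.degrees(yaw),'lsq slope',np.degrees(np.arctan(np.hypot(*s[:2]))),'yaw',np.degrees(np.arctan2(s[1],s[0])))
    (a,bb),wh,an=cv2.minAreaRect((P[f][:,:2]*1000).astype(np.float32)); print('face xy rect',np.round([a,bb,*wh,an],1))
    img=np.zeros((H,W),np.uint8); img[uv[f][:,1],uv[f][:,0]]=255; img[uv[o][:,1],uv[o][:,0]]=128
    return P[f],P[o],img
if __name__=='__main__':
    ims=[]
    for lab,c in(('wrist',np.load('stand.npy',allow_pickle=True).item()),('top',capture('top')),('side',capture('side'))):
        F,O,im=fit(c,lab)
        yaw=np.radians(11)
        ys,xs=np.nonzero(im); x0,y0=max(xs.min()-15,0),max(ys.min()-15,0); a=c['image'][y0:y0+130,x0:x0+130]; m=cv2.cvtColor(im[y0:y0+130,x0:x0+130],cv2.COLOR_GRAY2BGR)
        t=np.zeros((130,130,3),np.uint8); t[:a.shape[0],:a.shape[1]]=a; t2=t*0; t2[:m.shape[0],:m.shape[1]]=m; ims.append(np.vstack([t,t2])); print(x0,y0)
    cv2.imwrite('pics/st.png',cv2.resize(np.hstack(ims),None,fx=2,fy=2,interpolation=0))
E
python3 stand.py
```

```text
wrist orange 198 [ 0.5904 -0.1762  0.0357] [ 0.5823 -0.1949  0.0231] [ 0.63   -0.1082  0.234 ]
plane n 2232 10.5 lsq slope 24.920295499055698 yaw 11.371286466176379
face xy rect [ 633.6 -170.3   85.9   36.    11.3]
172 115
top orange 13 [ 0.5859 -0.1743  0.0296] [ 0.5815 -0.1916  0.0273] [ 0.5896 -0.1642  0.0345]
plane n 340 13.0 lsq slope 24.64043468292344 yaw 12.966180587733257
face xy rect [ 634.1 -171.8   86.4   36.7   11.5]
362 139
side orange 31 [ 0.5877 -0.1706  0.0256] [ 0.5822 -0.1939  0.0158] [ 0.597  -0.1585  0.0309]
plane n 247 12.000000000000002 lsq slope 24.79988722452389 yaw 12.3703100696183
face xy rect [ 634.1 -168.    81.    38.6   10.9]
309 123
```

View pics/st.png

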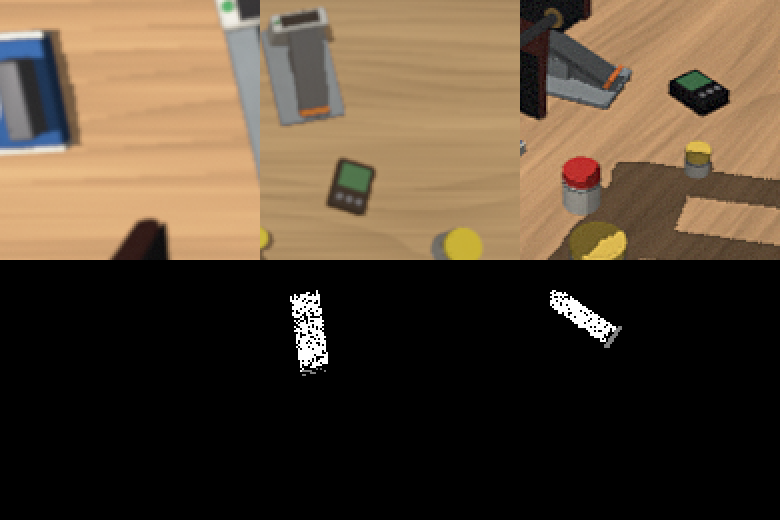

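```bash
cat > pots.py <<'E'
from meas import *
from scipy.spatial.transform import Rotation as Ro
A=np.radians(3.5); RC=np.array([.6281,.1465]); AY=np.array([-np.sin(A),np.cos(A)])
def down(yaw): return (Ro.from_euler('z',yaw)*Ro.from_euler('x',np.pi)).as_quat()
MARK={1:108,2:36,3:-36,4:-108}
LOC={1:(.431,-.105),2:(.5013,.2255),3:(.4208,-.341),4:(.4225,.1008)}
GZ={1:.022,2:.028,3:.034,4:.040}     # grasp height on pot
def pick_place(i,q):
    xy=LOC[i]; d=2*POTS[i][2]; g=GZ[i]-.019; m=RC+AY*MARK[i]/1000
    move_gripper(min(d+.026,.088)); move_ptp([*xy,.14],q); servo_line([*xy,g],rate=.2)
    move_gripper(d-.01); gap=current_finger_gap()
    print(i,'gap',round(gap,4),'grip',current_grip_force())
    if abs(gap-d)>.003: print('BAD'); return False
    servo_line([*xy,.15],rate=.25); move_ptp([*m,.16],q)
    servo_line([*m,.015+g+.004],rate=.25); hit=servo_line([*m,.015+g-.001],rate=.03,contact_N=3)
    print('  hit',hit,current_position().round(4),m.round(4))
    move_gripper(d+.02); servo_line([*m,.15],rate=.25)
    return True
E
python3 - <<'E'
from pots import *
for y in (A+np.pi/2,A-np.pi/2):
    for p in list(LOC.values())+[RC+AY*.108,RC-AY*.108]:
        j=inverse_kinematics([*p,.1],down(y)); print(round(y,2),None if j is None else np.round(j,2)[[0,5]])
F=np.load('stand.npy',allow_pickle=True).item()
from stand import fit
Fp,O,_=fit(F,'w'); yaw=np.radians(11.4); u=np.array([np.cos(yaw),np.sin(yaw)]); v=np.array([-u[1],u[0]])
b=np.median(Fp[:,2]-np.tan(np.radians(25))*(Fp[:,:2]@u)); O=O[O[:,2]<.05]
print('u at z=22',(.022-b)/np.tan(np.radians(25)),'v mid',np.percentile(Fp[:,:2]@v,[1,50,99]),'face u',np.percentile(Fp[:,:2]@u,[0.5,50,99.5]))
nrm=(O[:,2]-b-np.tan(np.radians(25))*(O[:,:2]@u))*np.cos(np.radians(25)); al=(O[:,:2]@u)*np.cos(np.radians(25))+O[:,2]*np.sin(np.radians(25))
us=(.022-b)/np.tan(np.radians(25)); print('orange rel seat: along', np.percentile(al-(us*np.cos(np.radians(25))+.022*np.sin(np.radians(25))),[2,25,50,75,98]).round(4),'normal',np.percentile(nrm,[2,25,50,75,98]).round(4), 'v',np.percentile(O[:,:2]@v,[2,50,98]).round(4))
E
```

```text
1.63 [-0.39 -0.46]
1.63 [0.3  0.24]
1.63 [-0.81 -0.87]
1.63 [0.07 0.01]
1.63 [0.29 0.22]
1.63 [-0.05 -0.11]
-1.51 [-0.39  2.69]
-1.51 [ 0.3  -2.91]
-1.51 [-0.81  2.27]
-1.51 None
-1.51 [ 0.29 -2.92]
-1.51 None
w orange 198 [ 0.5904 -0.1762  0.0357] [ 0.5823 -0.1949  0.0231] [ 0.63   -0.1082  0.234 ]
plane n 2232 10.5 lsq slope 24.920295499055698 yaw 11.371286466176379
face xy rect [ 633.6 -170.3   85.9   36.    11.3]
u at z=22 0.5423345243609263 v mid [-0.30990609 -0.29242084 -0.27463078] face u [0.54650819 0.59348425 0.62886977]
orange rel seat: along [-0.0001  0.002   0.0027  0.0031  0.0038] normal [0.0007 0.0036 0.0064 0.0085 0.0097] v [-0.3073 -0.2916 -0.2761]
```

Run:
```python
from pots import *
q=down(A+np.pi/2)
for i in(1,2,3,4):
    if not pick_place(i,q): break
    print(current_clock())
move_ptp([.45,-.1,.25],down(0))
c=capture('top'); cv2.imwrite('pics/t2.png',c['image'][130:330,140:540].repeat(2,0).repeat(2,1))
for i in MARK:
    m=RC+AY*MARK[i]/1000; g,h,r=POTS[i]; print(i,(m*1000).round(1),circ(top_pts(c,m,h+.015,yellow(c),r=.035)).round(1))
```

```text
1 gap 0.0279 grip 30.001750588417053
  hit False [0.6218 0.2543 0.0176] [0.6215 0.2543]
14.5583
2 gap 0.0353 grip 30.001980364322662
  hit False [0.626  0.1825 0.0233] [0.6259 0.1824]
20.4083
3 gap 0.0436 grip 30.00143587589264
  hit False [0.6307 0.1105 0.0295] [0.6303 0.1106]
28.825
4 gap 0.0513 grip 30.002409517765045
  hit True [0.6354 0.0389 0.0357] [0.6347 0.0387]
34.9917
1 [621.5 254.3] [619.4 253.8  12.5]
2 [625.9 182.4] [624.  182.6  16.9]
3 [630.3 110.6] [629.8 108.8  21.2]
4 [634.7  38.7] [634.   37.9  25.4]
```

View pics/t2.png

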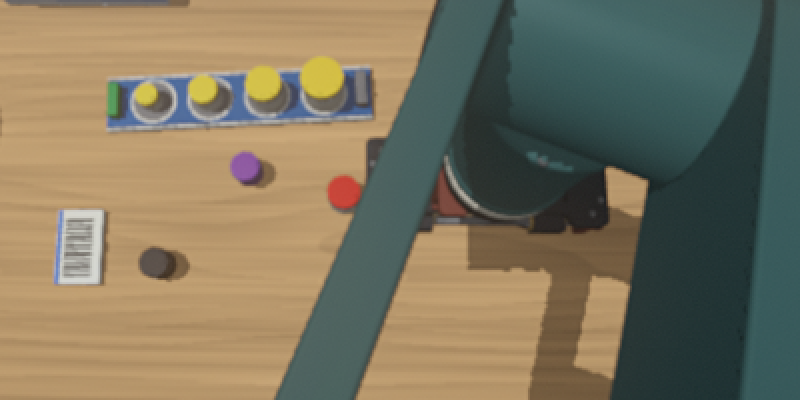

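The four pots stand in order on their marks, smallest by the green end. Top-picture crop: (147,95), (203,88), (263,83), (322,77). Now the plate.

```bash
cat > st2.py <<'E'
from pots import *
yaw=np.radians(11.4); a=np.radians(25)
U=np.array([np.cos(yaw),np.sin(yaw),0]); V=np.array([-U[1],U[0],0]); Z=np.array([0,0,1.])
X=np.cos(a)*U+np.sin(a)*Z; N=-np.sin(a)*U+np.cos(a)*Z
SEAT=.545*U-.292*V+.0225*Z
QS=Ro.from_matrix(np.c_[X,-V,-N]).as_quat()
def S(x,y,z): return SEAT+x*X+y*V+z*N
def rel(p): d=np.asarray(p)-SEAT; return (np.array([d@X,d@V,d@N])*1000).round(2)
E
python3 - <<'E'
from st2 import *
print(SEAT, inverse_kinematics(S(.06,0,.05),QS))
q=down(np.radians(2)); p=[.4368,.332]
move_gripper(.084); move_ptp([*p,.12],q); servo_line([*p,.03],rate=.2); print(servo_line([*p,.002],rate=.06,contact_N=6),current_position().round(4))
move_gripper(.045); print('gap',current_finger_gap(),current_grip_force())
servo_line([*p,.2],rate=.25)
move_ptp(S(.06,0,.12),QS); c=capture('wrist'); cv2.imwrite('pics/w3.png',c['image'])
servo_line(S(.06,0,.012),rate=.15)
print('rel',rel(current_position()),current_finger_gap(),current_clock())
cv2.imwrite('pics/s3.png',cv2.resize(capture('side')['image'][60:260,200:500],None,fx=2,fy=2))
E
```

```text
[ 0.59196373 -0.17851593  0.0225    ] [-0.54756674  0.44832143  1.87566856  0.56876769  0.56198619  0.37719457]
False [0.4366 0.3319 0.0017]
gap 0.05566442045270739 30.000265538692474
rel [ 6.037e+01 -4.000e-02  1.236e+01] 0.0556679199788844 43.875
```

View pics/s3.png

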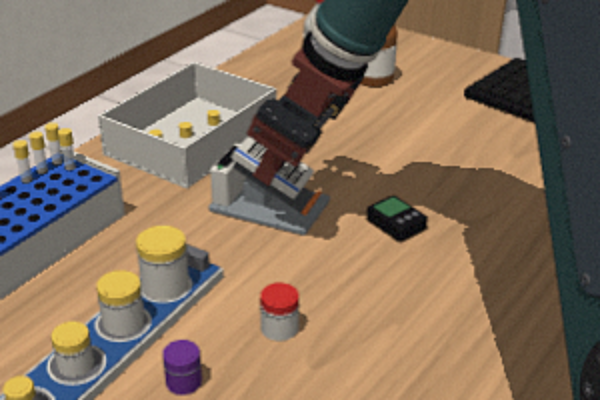

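View pics/w3.png

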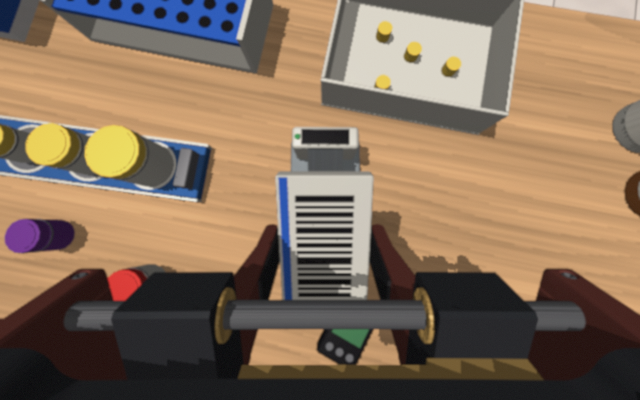

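The plate is held square and bars up, just above the sloping face (side crop (270,165)). Next I'll lower it and slide it to the ledge.

Run:
```python
from st2 import *
servo_line(S(.053,0,.010),rate=.1)
print('down',servo_line(S(.053,0,-.004),rate=.015,contact_N=2.5),rel(current_position()))
z=rel(current_position())[2]/1000+.0008
servo_line(S(.053,0,z),rate=.02); print(rel(current_position()),current_force().round(2))
print('slide',servo_line(S(.036,0,z),rate=.012,contact_N=3),rel(current_position()),current_force().round(2))
x=rel(current_position())[0]/1000
print('seat',servo_line(S(x,0,z-.004),rate=.012,contact_N=3),rel(current_position()),current_finger_gap(),current_clock())
cv2.imwrite('pics/s4.png',cv2.resize(capture('side')['image'][110:210,270:420],None,fx=4,fy=4))
```

```text
down True [5.302e+01 1.000e-02 1.360e+00]
[52.84  0.11  1.98] [ 1.36 -0.14 -0.96]
slide True [44.72 -0.09  2.07] [2.45 0.28 2.22]
seat True [44.71 -0.06  1.31] 0.05564147031968445 46.0583
```

View pics/s4.png

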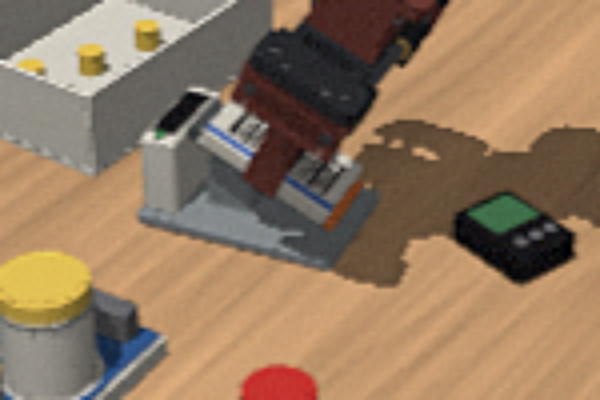

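The plate lies on the slope against the ledge (lower end at (345,200)). Next I'll release it, retreat and verify.

Run:
```python
from st2 import *
move_gripper(.080); p=current_position(); servo_line(p+.10*N,rate=.15)
move_ptp([.50,-.14,.2],down(0)); cw=capture('wrist')
move_ptp([.40,-.35,.25],down(0)); ct=capture('top'); cs=capture('side')
cv2.imwrite('pics/w5.png',np.hstack([cv2.resize(cw['image'][0:250,200:500],(480,400)),cv2.resize(ct['image'][140:220,350:414],(320,400))]))
cv2.imwrite('pics/s5.png',cv2.resize(cs['image'][110:210,270:420],None,fx=4,fy=4))
for n,c in(('w',cw),('t',ct)):
    P,uv=cloud(c,np.ones(c['range_z'].shape,bool)); D=P-SEAT; r=np.c_[D@X,D@V,D@N]
    k=(abs(r[:,2]-.012)<.004)&(abs(r[:,1])<.045)&(r[:,0]>-.0)&(r[:,0]<.098)
    (a_,b_),wh,an=cv2.minAreaRect((r[k][:,:2]*1000).astype(np.float32)); print(n,np.round([a_,b_,*wh,an],1),np.percentile(r[k],[1,50,99],axis=0).round(4).tolist())
for i in MARK:
    m=RC+AY*MARK[i]/1000; g,h,rr=POTS[i]; print(i,(m*1000).round(1),circ(top_pts(ct,m,h+.015,yellow(ct),r=.035)).round(1))
print(current_clock())
```

```text
w [45.6 -0.6 55.9 91.  89.9] [[0.002, -0.0276, 0.0104], [0.0532, -0.0006, 0.0127], [0.0902, 0.0269, 0.0146]]
t [45.8 -2.  56.4 91.1 89.7] [[0.0017, -0.0294, 0.0088], [0.0468, -0.0016, 0.0122], [0.0906, 0.0259, 0.0153]]
1 [621.5 254.3] [619.5 254.5  13. ]
2 [625.9 182.4] [623.9 182.5  17.1]
3 [630.3 110.6] [629.4 109.   21.9]
4 [634.7  38.7] [634.4  38.2  25.8]
49.375
```

View pics/w5.png

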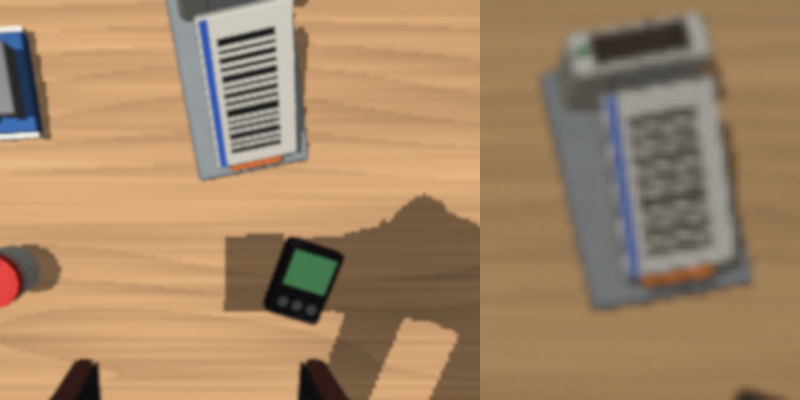

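View pics/s5.png

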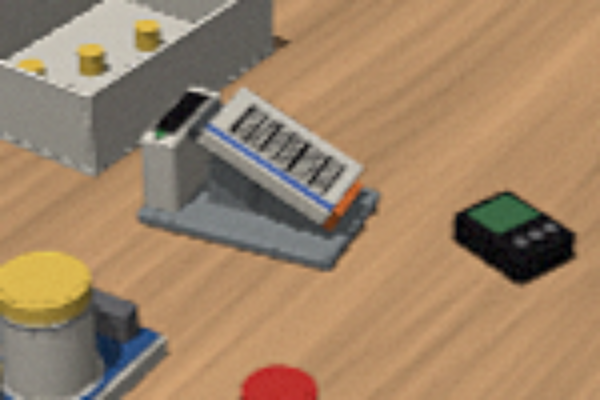

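The plate looks centred with equal overhang, and the timer hasn't moved. The 3 N stop could have been face friction, so I'll regrip and push gently to be sure it is against the ledge.

Run:
```python
from st2 import *
y=-.0004
move_ptp(S(.047,y,.10),QS); servo_line(S(.047,y,.004),rate=.12); 
move_gripper(.045); f0=current_force(); p0=rel(current_position()); print(p0,current_finger_gap())
x,z=p0[0]/1000,p0[2]/1000
print('push',servo_line(S(x-.008,y,z+.0003),rate=.012,contact_N=9),rel(current_position()),'dF along x,n',(current_force()-f0)@X,(current_force()-f0)@N)
move_gripper(.080); p=current_position(); servo_line(p+.10*N,rate=.15)
move_ptp([.50,-.14,.2],down(0)); cw=capture('wrist'); move_ptp([.40,-.35,.25],down(0))
P,uv=cloud(cw,np.ones(cw['range_z'].shape,bool)); D=P-SEAT; r=np.c_[D@X,D@V,D@N]
k=(abs(r[:,2]-.012)<.004)&(abs(r[:,1])<.045)&(r[:,0]>0)&(r[:,0]<.098)
(a_,b_),wh,an=cv2.minAreaRect((r[k][:,:2]*1000).astype(np.float32)); print(np.round([a_,b_,*wh,an],1),np.percentile(r[k],[1,50,99],axis=0).round(4).tolist(),current_clock())
cv2.imwrite('pics/w6.png',cv2.resize(cw['image'][0:150,280:430],None,fx=4,fy=4))
```

```text
[47.28 -0.57  4.42] 0.05543635666988864
push True [47.23 -0.61  4.42] dF along x,n 1.6659890131915958 -1.7653259538481372
[45.6 -1.2 56.1 90.8 89.7] [[0.0021, -0.0281, 0.0104], [0.0532, -0.0011, 0.0127], [0.0902, 0.0263, 0.0146]] 55.3667
```

View pics/w6.png

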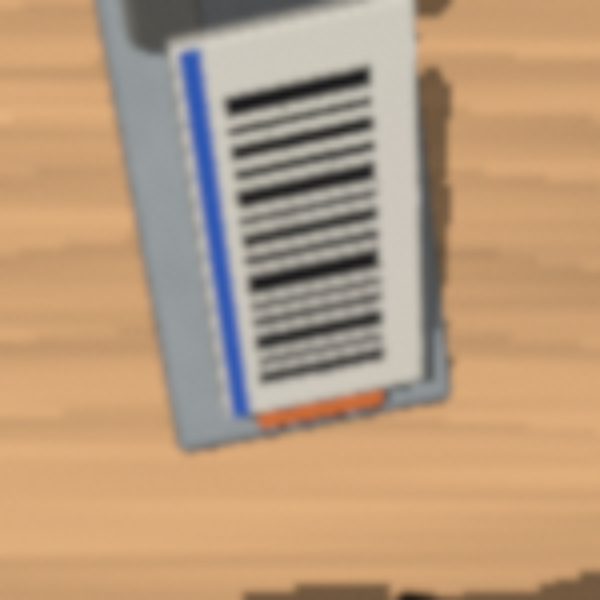

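The push stopped at once, so the plate is against the ledge. In this crop, though, the overhang beside the orange ledge looks uneven: orange spans 258–385, the plate edge 240–425. I'll measure plate against ledge and face directly.

```bash
cat > chk.py <<'E'
from st2 import *
def chk(c,lab):
    P,uv=cloud(c,np.ones(c['range_z'].shape,bool)); D=P-SEAT; r=np.c_[D@X,D@V,D@N]*1000
    hsv=cv2.cvtColor(c['image'],cv2.COLOR_BGR2HSV)[uv[:,1],uv[:,0]]
    o=(hsv[:,0]<14)&(hsv[:,1]>150)&(abs(r[:,0])<12)&(abs(r[:,1])<30)&(abs(r[:,2]-5)<9)
    pl=(abs(r[:,2]-12)<3)&(abs(r[:,1])<45)&(r[:,0]>4)&(r[:,0]<40)
    print(lab,'orange',o.sum(),'x',np.percentile(r[o,0],[2,50,98]).round(1),'y',np.percentile(r[o,1],[1,99]).round(1),'n',np.percentile(r[o,2],[2,50,98]).round(1),'plate(low part) y',np.percentile(r[pl,1],[1,99]).round(1),'xmin',r[(abs(r[:,2]-12)<3)&(abs(r[:,1])<25)&(r[:,0]>-5),0].min().round(1))
if __name__=='__main__':
    QV=(Ro.from_quat(QS)).as_quat()
    for p,q,l in((S(.0,0,.12),QS,'A'),([.50,-.20,.18],down(0),'B'),([.5,-.14,.2],down(0),'C')):
        move_ptp(p,q); c=capture('wrist'); chk(c,l)
        cv2.imwrite(f'pics/c{l}.png',c['image'])
    move_ptp([.40,-.35,.25],down(0)); chk(capture('top'),'top'); print(current_clock())
E
python3 chk.py; python3 -c "
import cv2,numpy as np
a=cv2.imread('pics/cA.png')[20:320,170:470];b=cv2.imread('pics/cB.png')[0:200,180:380]
cv2.imwrite('pics/cc.png',np.hstack([cv2.resize(a,(400,400)),cv2.resize(b,(400,400))]))"
```

```text
A orange 103 x [-4.3 -2.9 -1. ] y [-16.8  17.3] n [ 8.3  9.5 10.6] plate(low part) y [-28.5  26.2] xmin -5.0
B orange 95 x [-4.8 -2.7 -1.3] y [-17.2  16.4] n [ 8.5  9.6 10.9] plate(low part) y [-28.5  26.9] xmin -5.0
C orange 78 x [-4.9 -3.  -1.4] y [-16.1  16.3] n [ 8.7  9.8 11.1] plate(low part) y [-28.1  26.5] xmin -5.0
top orange 18 x [-4.6 -3.1 -1.5] y [-14.4  16.1] n [ 7.1  9.4 11.6] plate(low part) y [-29.4  25.4] xmin -4.6
58.6
```

View pics/cc.png

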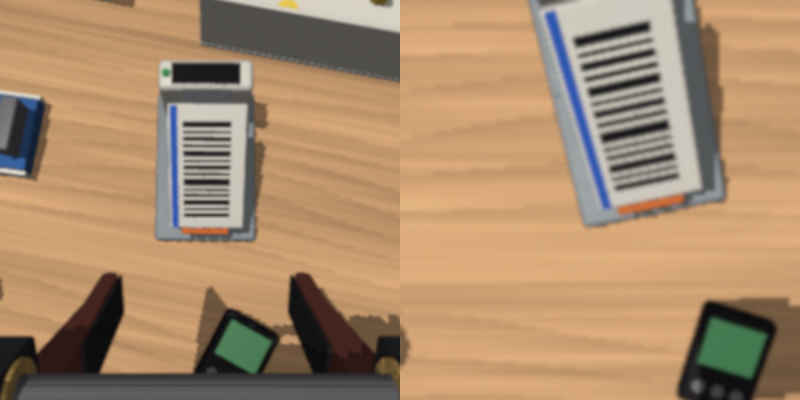

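The plate is about 1.2 mm off the ledge's centre, so I'll do one more regrip to centre it, with a settled push.

Run:
```python
from chk import *
y=.0007
move_ptp(S(.0465,y,.10),QS); servo_line(S(.0465,y,.003),rate=.12)
move_gripper(.045); sleep(.4); f0=current_force(); p0=rel(current_position()); print(p0,current_finger_gap())
x,z=p0[0]/1000,p0[2]/1000
for k in range(3):
    h=servo_line(S(x-.003*(k+1),y,z),rate=.01,contact_N=8); sleep(.2); d=current_force()-f0
    print('push',h,rel(current_position()),'dF x,n',round(d@X,2),round(d@N,2))
    if h or d@X>5: break
move_gripper(.080); p=current_position(); servo_line(p+.10*N,rate=.15)
for p,q,l in((S(.0,0,.12),QS,'A'),([.50,-.20,.18],down(0),'B')):
    move_ptp(p,q); c=capture('wrist'); chk(c,l)
cv2.imwrite('pics/f.png',cv2.resize(c['image'][0:200,180:380],(500,500)))
move_ptp([.40,-.35,.25],down(0)); print(current_clock())
```

```text
[46.82  0.45  3.43] 0.05551144972522461
push True [46.78  0.31  3.46] dF x,n 1.26 -2.14
A orange 129 x [-4.7 -2.6 -1. ] y [-16.7  17.1] n [ 8.4  9.5 10.6] plate(low part) y [-27.6  27. ] xmin -4.7
B orange 96 x [-4.9 -3.  -1.1] y [-17.1  16.4] n [ 8.1  9.7 11.1] plate(low part) y [-27.7  27.8] xmin -5.0
65.35
```

View pics/f.png

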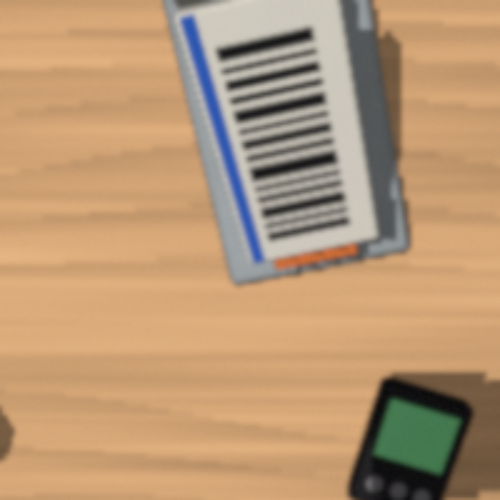

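The plate is now centred to about 0.3 mm and meets the orange ledge (edge at (315,253)). Everything is released, so I'm handing in.

```bash
python3 -c "
from bench import *
print(close_job())"
```

```text
the job is handed in; nothing more can be done
None
```

The job is handed in at about 65 s: the four pots stand in size order on their marks with the smallest by the green end, and the plate lies bars up, centred on the stand (within about 0.5 mm) and against the ledge as far as the camera and push test show, with everything released.

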